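Count along the cartridge rack and push the cartridge into the third gap

TASK

Count along the rack from its tall end plate: run a fingertip along the rail, tipping over the sprung pegs of the first, second and third gaps, in that order, and none of the pegs beyond. Then push the loose cartridge that stands in front of the rack across the desk into that third gap, fully home against the back wall. Only push it: it stays upright on the desk and is never lifted, and everything else stays where it is; finish clear of everything.

Things in the scene. Friction and masses are not known exactly. Their poses are not given: they have to be found in the camera images.
- rack: White metal divider rack, fixed to the desk: six gaps side by side, open upwards and towards the robot (its -x side), with no floor: things slide in on the desk itself. Origin on the desk at the middle of the row; x runs into the gaps, y along the row (left when looking in), z up. Gap centres lie at y = +125, +75, +25, -25, -75, -125 mm. 4 mm dividers, 45 mm tall, leave each gap 46 mm wide.
- back (a point): Middle of the rack's back wall at desk height, on the face that closes the gaps: x = +37 mm, y = 0 in the rack's frame. The wall is 60 mm tall; a 12 mm round rail runs along it, its top 70 mm above the desk. The gaps' mouths (divider ends) are at x = -25 mm, so a 70 mm cartridge fully home has its middle at x = +2 mm and stands 8 mm proud of the mouth.
- tall_end: The rack's tall end plate, white, fixed, 4 mm thick (along y), 110 mm tall from x = -25 to +15 mm and 60 mm tall behind that. It closes one end of the rack, at y = +152 or -152 mm in its frame: either end, from run to run; a 60 mm low plate closes the other. Counting starts here. Origin: on the desk, at the rack's x = 0.
- peg1 (a joint): Tilt of sprung peg 1 (numbered from the rack's +y end, over the gap at y = +125 mm). 0 upright; positive leans to the rack's -y, negative to its +y; rad, stops at 1.4 either way. It counts as tipped beyond 0.35. A light spring (about 1 N at the ball) brings it upright again; a fingertip dragged along the row bends it over and passes.
- peg1_ball (a point): Centre of the black 14 mm ball on top of peg 1, which stands on the rail at x = +43 mm in the rack's frame; the peg turns about a line along the rack's x, 28 mm below the ball's centre. Upright, the ball's centre is 98 mm and its top 105 mm above the desk.
- peg2 (a joint): Tilt of sprung peg 2 (numbered from the rack's +y end, over the gap at y = +75 mm). 0 upright; positive leans to the rack's -y, negative to its +y; rad, stops at 1.4 either way. It counts as tipped beyond 0.35. A light spring (about 1 N at the ball) brings it upright again; a fingertip dragged along the row bends it over and passes.
- peg2_ball (a point): Centre of the black 14 mm ball on top of peg 2, which stands on the rail at x = +43 mm in the rack's frame; the peg turns about a line along the rack's x, 28 mm below the ball's centre. Upright, the ball's centre is 98 mm and its top 105 mm above the desk.
- peg3 (a joint): Tilt of sprung peg 3 (numbered from the rack's +y end, over the gap at y = +25 mm). 0 upright; positive leans to the rack's -y, negative to its +y; rad, stops at 1.4 either way. It counts as tipped beyond 0.35. A light spring (about 1 N at the ball) brings it upright again; a fingertip dragged along the row bends it over and passes.
- peg3_ball (a point): Centre of the black 14 mm ball on top of peg 3, which stands on the rail at x = +43 mm in the rack's frame; the peg turns about a line along the rack's x, 28 mm below the ball's centre. Upright, the ball's centre is 98 mm and its top 105 mm above the desk.
- peg4 (a joint): Tilt of sprung peg 4 (numbered from the rack's +y end, over the gap at y = -25 mm). 0 upright; positive leans to the rack's -y, negative to its +y; rad, stops at 1.4 either way. It counts as tipped beyond 0.35. A light spring (about 1 N at the ball) brings it upright again; a fingertip dragged along the row bends it over and passes.
- peg4_ball (a point): Centre of the black 14 mm ball on top of peg 4, which stands on the rail at x = +43 mm in the rack's frame; the peg turns about a line along the rack's x, 28 mm below the ball's centre. Upright, the ball's centre is 98 mm and its top 105 mm above the desk.
- peg5 (a joint): Tilt of sprung peg 5 (numbered from the rack's +y end, over the gap at y = -75 mm). 0 upright; positive leans to the rack's -y, negative to its +y; rad, stops at 1.4 either way. It counts as tipped beyond 0.35. A light spring (about 1 N at the ball) brings it upright again; a fingertip dragged along the row bends it over and passes.
- peg5_ball (a point): Centre of the black 14 mm ball on top of peg 5, which stands on the rail at x = +43 mm in the rack's frame; the peg turns about a line along the rack's x, 28 mm below the ball's centre. Upright, the ball's centre is 98 mm and its top 105 mm above the desk.
- peg6 (a joint): Tilt of sprung peg 6 (numbered from the rack's +y end, over the gap at y = -125 mm). 0 upright; positive leans to the rack's -y, negative to its +y; rad, stops at 1.4 either way. It counts as tipped beyond 0.35. A light spring (about 1 N at the ball) brings it upright again; a fingertip dragged along the row bends it over and passes.
- peg6_ball (a point): Centre of the black 14 mm ball on top of peg 6, which stands on the rail at x = +43 mm in the rack's frame; the peg turns about a line along the rack's x, 28 mm below the ball's centre. Upright, the ball's centre is 98 mm and its top 105 mm above the desk.
- cartridge_mid (a point): Middle of the loose cartridge that stands on the desk in front of the rack: a plain black and grey box, 70 mm long (its x), 34 mm wide (its y), 56 mm tall, 120 g give or take; this point is 28 mm above its underside.
- cartridge: The same cartridge; origin at the centre of its underside, x along its length (roughly into the gaps at the start), z up.
- spare_a: A like cartridge already standing fully home in the first gap at the rack's +y end; bystander, 70 mm long (its x), 34 mm wide (its y), 56 mm tall, 120 g give or take. Origin: centre of its underside.
- spare_b: A like cartridge already standing fully home in the last gap at its -y end; bystander, 70 mm long (its x), 34 mm wide (its y), 56 mm tall, 120 g give or take. Origin: centre of its underside.
- stapler: Black desk stapler lying down, 130 x 34 x 45 mm. Bystander. Origin: centre of its underside.
- stamp: Wooden hand stamp standing upright, foot 38 mm across, 70 mm tall. Bystander. Origin: centre of its underside.
- glue: White glue stick standing upright, 32 mm across, 75 mm tall. Bystander. Origin: centre of its underside.
- mug: White mug, 80 mm across without its handle, 90 mm tall. Bystander. Origin: centre of its underside.
- tape: Roll of amber tape lying flat, 84 mm across, 19 mm tall. Bystander. Origin: centre of its underside.

How it is judged (in metres and radians):
On the way, in this order (a step that is already met when the one before it is completed fails the run):
1. the peg of the first gap from the tall end is tipped over (((y of tall_end in the frame of rack above 0 m and (value of joint peg1 above 0.35 rad or value of joint peg1 below -0.35 rad)) or (y of tall_end in the frame of rack below 0 m and (value of joint peg6 above 0.35 rad or value of joint peg6 below -0.35 rad)))), for 0.04 s.
2. the peg of the second gap from the tall end is tipped over (((y of tall_end in the frame of rack above 0 m and (value of joint peg2 above 0.35 rad or value of joint peg2 below -0.35 rad)) or (y of tall_end in the frame of rack below 0 m and (value of joint peg5 above 0.35 rad or value of joint peg5 below -0.35 rad)))), for 0.04 s.
3. the peg of the third gap from the tall end is tipped over (((y of tall_end in the frame of rack above 0 m and (value of joint peg3 above 0.35 rad or value of joint peg3 below -0.35 rad)) or (y of tall_end in the frame of rack below 0 m and (value of joint peg4 above 0.35 rad or value of joint peg4 below -0.35 rad)))), for 0.04 s.
4. the cartridge is pushed fully home in the third gap (((y of tall_end in the frame of rack above 0 m and y of cartridge_mid in the frame of rack between 0.013 and 0.037 m) or (y of tall_end in the frame of rack below 0 m and y of cartridge_mid in the frame of rack between -0.037 and -0.013 m)) and x of cartridge_mid in the frame of rack above -0.006 m and height (world z) of cartridge_mid between 0.023 and 0.033 m and angle between cartridge's own z axis and vertical below 0.1 rad and angle between the x axis of cartridge and the x axis of rack, either way round below 0.25 rad), for 0.2 s.
At the end, for the whole second after the job is handed in: The cartridge stands upright on the desk in the third gap from the tall end plate, within 8 mm of the back wall, at rest; the pegs are upright again; the bystanders are within 20 mm of where they stood (all of step 4 and linear speed of cartridge below 0.01 m/s and distance of each of stapler, stamp, glue, mug, tape, spare_a, spare_b from where it was at the start of the episode below 0.02 m and value of joint peg1 between -0.2 and 0.2 rad and value of joint peg2 between -0.2 and 0.2 rad and value of joint peg3 between -0.2 and 0.2 rad and value of joint peg4 between -0.2 and 0.2 rad and value of joint peg5 between -0.2 and 0.2 rad and value of joint peg6 between -0.2 and 0.2 rad); the robot touches nothing.
It fails at once if a peg beyond the third gap is tipped (0.35 rad) (((y of tall_end in the frame of rack above 0 m and (value of joint peg4 above 0.35 rad or value of joint peg4 below -0.35 rad)) or (y of tall_end in the frame of rack below 0 m and (value of joint peg3 above 0.35 rad or value of joint peg3 below -0.35 rad))) or ((y of tall_end in the frame of rack above 0 m and (value of joint peg5 above 0.35 rad or value of joint peg5 below -0.35 rad)) or (y of tall_end in the frame of rack below 0 m and (value of joint peg2 above 0.35 rad or value of joint peg2 below -0.35 rad))) or ((y of tall_end in the frame of rack above 0 m and (value of joint peg6 above 0.35 rad or value of joint peg6 below -0.35 rad)) or (y of tall_end in the frame of rack below 0 m and (value of joint peg1 above 0.35 rad or value of joint peg1 below -0.35 rad)))).
It fails at once if the cartridge is lifted more than 8 mm or tipped more than 0.35 rad (height (world z) of cartridge_mid above 0.036 m or angle between cartridge's own z axis and vertical above 0.35 rad).
It fails at once if a bystander is moved more than 20 mm (distance of any of stapler, stamp, glue, mug, tape, spare_a, spare_b from where it was at the start of the episode above 0.02 m).
It also fails if it takes over 67 s, if anything falls off the work surface, if the arm or the gripper's body presses on something with over 40 N, if the wrist force passes 120 N, or if a joint passes its speed limit or range.

ROBOT

A 6-joint arm with a two-finger parallel gripper is mounted at the origin on the work surface. World frame = base frame: x ahead of the robot, y to its left, z up, the work surface at z = 0. Lengths are in mm, angles in rad, forces in N, time in s.
With the tool pointing down it reaches from about 275 to 750 mm from the base axis. Payload 10.2 kg.
Tool frame: the origin (TCP) lies at the very end of the fingers, on their centre line; the grasp point (between the pads) lies 19 mm behind it; z points along the fingers, y is the line along which they close (so a half turn about z gives the same grasp; the last joint's range is limited). The gripper opens to 85 mm and grips with 20 to 120 N. Pads are 22 mm wide; open, the fingers measure 114 mm over their backs; the gripper's body (76 mm by 85 mm) begins 54 mm behind the grasp point. The pads swing forward as they close: fully open they stand 13 mm farther back than shut.
Start: joints at [1.087, 0.313, 1.498, -0, 1.331, -0.223], TCP at [135.386, 507.249, 195.994] pointing down, gripper open.
Joint ranges: [-2.94, 2.94], [-0.97, 2.17], [0.19, 2.56], [-1.23, 4.37], [0.02, 3.11], [-2.88, 2.88]. Speed limits (rad/s): [2.39, 2.39, 3.01, 3.14, 3.14, 3.14].

INTERFACE

Orientations are given as a unit quaternion [w, x, y, z].
In Python, from rig import ctrl gives the robot as it stands.
- The arm moves only by the tool step_arm, never from a script. Its argument "increments" is a list of rows, each a list of 3 entries, a list of its own where there are three numbers: the shift along the tool's x, y, z in cm, then the turn, a rotation vector about the tool's x, y, z in degrees, then the opening in per cent of the stroke, from 0 (shut) to 100 (fully open). A call has 1 to 8 rows; each row is the pose to reach, as a shift and turn from the pose commanded when the call began, along the tool's axes at that moment; what a row does not reach only later rows make up. A row lasts 1/8 s, in which the tool goes at most 62.5 mm and 10.7 degrees, less where a joint would pass 70% of its speed; a pose out of reach is approached as far as the arm can. A call with a gripper value outside its range is refused whole. The fingers move at their own pace and stop on an object; "squeeze" is the grip in N (left out, the last holds). Time passes only in rows, so rows that repeat a pose let the fingers close. It gives the time, the measured TCP pose, the force, the opening and the grip force at its end, in the units of the state.
- ctrl.sense(): the state, without advancing time (a new reading comes with each control period).
- ctrl.capture(name): name is "side" or "top" or "wrist"; returns a dict with "img" (384x512x3 uint8, red, green, blue), "fx", "fy", "cx", "cy" (pixels), "extrinsics" (4x4, takes a point from camera to world coordinates). Camera axes: x right, y down, z forward; pixel columns grow to the right and rows downward; lengths in mm; the calibration is good to about 2 mm. A picture is of the moment at which its call begins. There is no depth.
- ctrl.finish_job(): hands the job in; it is judged then, once.
The state is a dict: "time_s": time; "joints": joint angles; "dq": joint speeds; "tau": joint torques, N m; "eef_pos": TCP position; "ee_rot": TCP orientation; "force": force on the tool from outside, world axes, zero at the start; "wrist_torque": the same for the moment, N m; "grip_width": opening from 0.0 (shut) to 1.0 (fully open); "grip_force": force on a finger pad.
Only numpy, scipy, OpenCV 4.12 (cv2) and the standard library are available. Lean on these libraries where they do the work, as an engineer would, in place of code of your own. Each camera call takes 0.05 s, during which the arm holds its last target. There are 200 camera calls.

## Working session

There is one attempt and no reset: what is moved stays moved. The work goes in short steps, Python scripts to look and compute and a tool call to move; the robot and the scene stay as the last step left them, time stands still between calls to the robot, and variables do not carry over. Pictures are saved under pics/ and viewed, at most 10 in all, crops included, and the job is handed in when it is done.

Besides the shell and the picture viewer there is one more tool, called as a command line: name --argument value ..., lists and objects as JSON in quotes. step_arm: Moves the arm, as the interface text tells. Its arguments: {"type":"object","properties":{"increments":{"type":"array"},"squeeze":{"type":"number"}},"required":["increments"]}

```bash
mkdir -p pics
cat > h.py <<'E'
from rig import ctrl
import numpy as np, cv2, json
def snap(n,f):
    c=ctrl.capture(n); cv2.imwrite(f'pics/{f}.png',c['img'][:,:,::-1]); 
    np.savez(f'pics/{f}.npz',**{k:np.array(v) for k,v in c.items()}); return c
def ray(c,u,v,z):
    E=np.array(c['extrinsics']); d=E[:3,:3]@np.array([(u-c['cx'])/c['fx'],(v-c['cy'])/c['fy'],1]); o=E[:3,3]
    return o+d*(z-o[2])/d[2]
def proj(c,p):
    E=np.array(c['extrinsics']); q=E[:3,:3].T@(np.array(p,float)-E[:3,3]); return [float(c['fx']*q[0]/q[2]+c['cx']),float(c['fy']*q[1]/q[2]+c['cy'])]
E
python3 - <<'E'
from h import *
s=ctrl.sense(); print(s['time_s'],s['eef_pos'],s['ee_rot'],s['grip_width'])
t=snap('top','top0'); d=snap('side','side0')
for c in(t,d): print(np.array(c['extrinsics']).round(3).tolist(),c['fx'],c['cx'],c['cy'])
for n in('top','side'):
    cv2.imwrite(f'pics/{n}0b.png',cv2.resize(cv2.imread(f'pics/{n}0.png'),(800,600),interpolation=cv2.INTER_CUBIC))
E
```

```text
0.0 [135.25895757 506.97198484 195.42842424] [-2.36095983e-04  1.30055728e-01  9.91506478e-01 -5.96284190e-04] 1.0016580123050087
[[-0.009, -0.99, 0.142, 365.609], [-1.0, 0.008, -0.006, -48.651], [0.005, -0.142, -0.99, 1091.608], [0.0, 0.0, 0.0, 1.0]] 378.6593108528251 256.4740195427845 194.74259580439664
[[0.991, -0.075, 0.11, 408.616], [-0.132, -0.649, 0.749, -892.535], [0.015, -0.757, -0.653, 848.392], [0.0, 0.0, 0.0, 1.0]] 445.5839253559983 252.45504016704186 186.8876183739441
```

View pics/top0b.png

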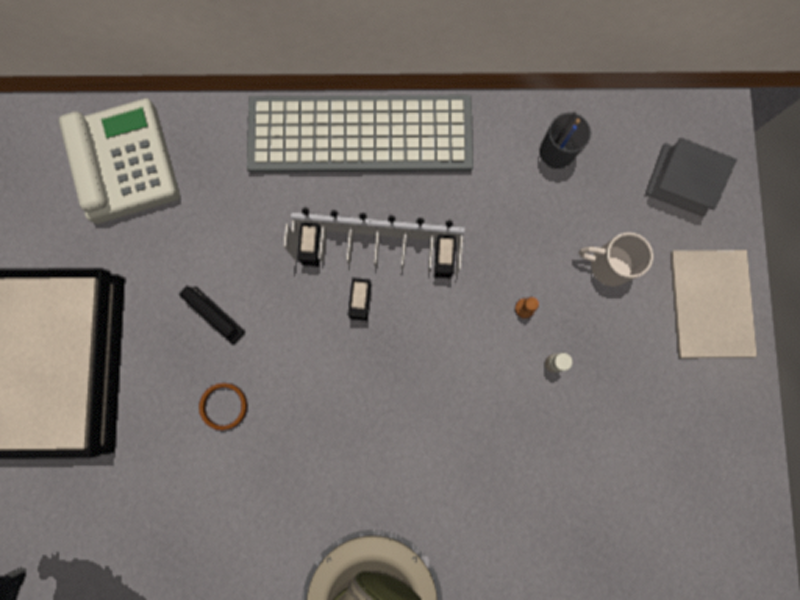

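View pics/side0b.png

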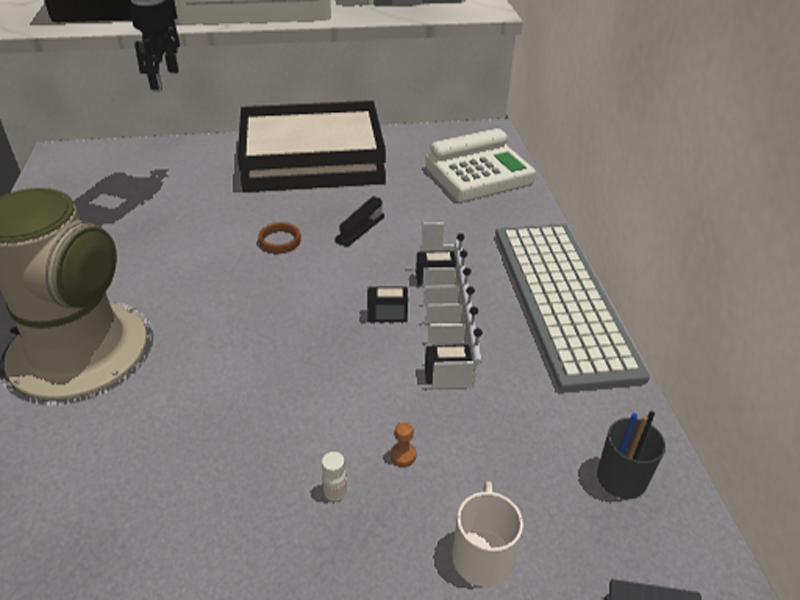

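The tall plate is at the far (+y, left in the top view) end, near side-view pixel (432,235) of 800x600. The pegs run at top-view x = 305…449, and the cartridge is near (360,300). I'll zoom in next.

Run:
```python
import cv2
a=cv2.imread('pics/top0.png')[120:220,170:310]; cv2.imwrite('pics/topz.png',cv2.resize(a,None,fx=5.7,fy=5.7,interpolation=cv2.INTER_CUBIC))
b=cv2.imread('pics/side0.png')[135:255,225:325]; cv2.imwrite('pics/sidez.png',cv2.resize(b,None,fx=5,fy=5,interpolation=cv2.INTER_CUBIC))
```

```text
(no output)
```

View pics/topz.png

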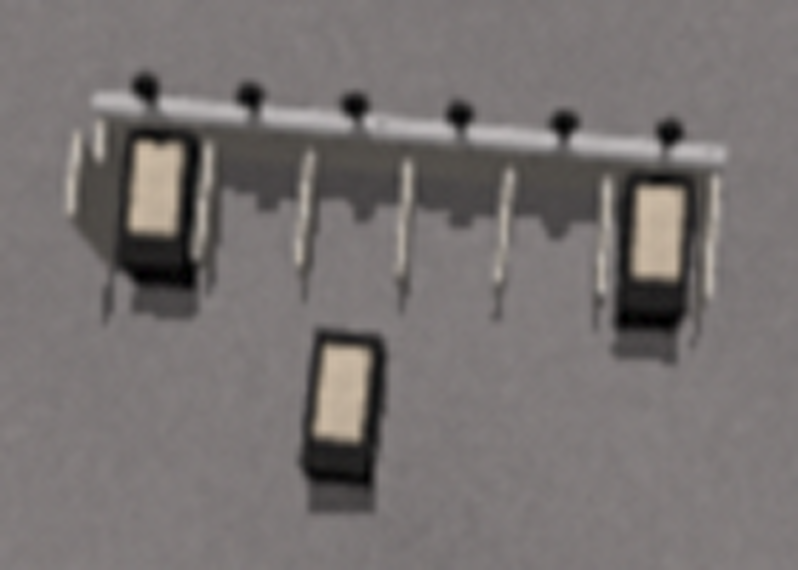

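View pics/sidez.png

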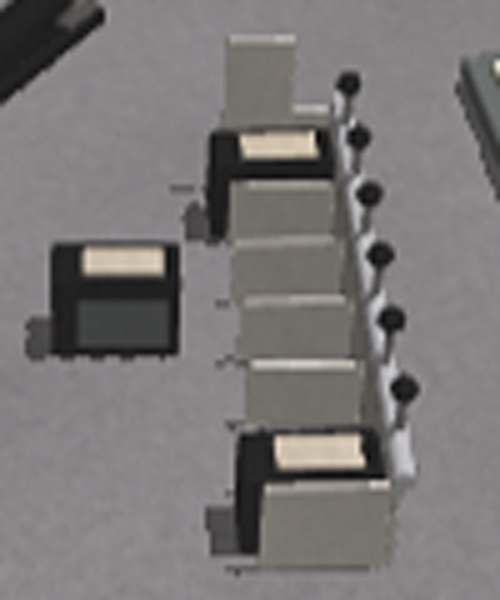

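Zoomed top: the balls are at (146,87), (251,97), (355,105), (460,115), (564,124) and (670,131). The cartridge label corners are (325,345), (374,350), (362,443) and (312,438). Zoomed side: the balls run from (348,83) to (404,388), with the tall plate at the far end.

```bash
cat >> h.py <<'E'
def load(f):
    z=np.load(f'pics/{f}.npz'); return {k:z[k] for k in z.files}
E
python3 - <<'E'
from h import *
from scipy.optimize import least_squares
t,s=load('top0'),load('side0')
tz=lambda p:((np.array(p)+.5)/5.7-.5+[170,120]); sz=lambda p:((np.array(p)+.5)/5-.5+[225,135])
bt=tz([(146,87),(251,97),(355,105),(460,115),(564,124),(670,131)]); bs=sz([(348,83),(358,137),(370,193),(380,255),(392,320),(404,388)])
Y=[125,75,25,-25,-75,-125]
def f(p,full=False):
    c,sn=np.cos(p[2]),np.sin(p[2]); W=np.array([[p[0]+43*c-y*sn,p[1]+43*sn+y*c,98] for y in Y])
    return np.r_[(np.array([proj(t,w) for w in W])-bt).ravel(),(np.array([proj(s,w) for w in W])-bs).ravel()]
r=least_squares(f,[500,0,0]);print('rack',r.x,np.abs(r.fun).max());print(r.fun.round(1).tolist())
lab=tz([(325,345),(374,350),(362,443),(312,438)]); L=np.array([ray(t,*q,56) for q in lab]);print(L.round(1).tolist(),L.mean(0))
ls=sz([(84,246),(164,246),(167,277),(82,277)]);M=np.array([ray(s,*q,56) for q in ls]);print(M.round(1).tolist(),M.mean(0))
x,y,a=r.x;c,sn=np.cos(a),np.sin(a);R=np.array([[c,sn],[-sn,c]])
for P in(L,M):
  print('cart in rack',R@(P.mean(0)[:2]-[x,y]),'yaw world',[float(np.arctan2(*(P[i]-P[j])[1::-1])) for i,j in((0,3),(1,2))])
# spare_a/b label check
for q in((157,187),(656,237)): print('spare',R@(ray(t,*tz(q),56)[:2]-[x,y]))
for o,q in dict(stapler=(211,314,40),tape=(223,406,19),stamp=(527,307,60),glue=(562,362,75),mug=(620,260,80)).items(): print(o,ray(t,q[0]*.64,q[1]*.64,q[2]).round())
E
```

```text
rack [ 6.18957619e+02 -1.10126140e+01 -9.45876338e-02] 0.4578747427485723
[0.0, -0.1, -0.0, -0.3, 0.1, -0.2, 0.1, -0.4, 0.2, -0.4, 0.0, -0.0, -0.1, 0.0, -0.2, -0.1, -0.5, 0.1, -0.2, -0.1, -0.2, -0.2, -0.1, 0.1]
[[555.7, 27.1, 56.0], [553.0, 3.3, 56.0], [507.3, 9.1, 56.0], [510.0, 33.3, 56.0]] [531.50391253  18.21568918  56.        ]
[[513.7, 33.3, 56.0], [557.4, 28.2, 56.0], [555.3, 2.4, 56.0], [509.7, 7.7, 56.0]] [534.04510413  17.902566    56.        ]
cart in rack [-89.82329707  20.83794051] yaw world [-0.13469365674017375, -0.1274990205333599]
cart in rack [-87.26389136  20.76622405] yaw world [1.4150571521623165, 1.4923342332792275]
spare [  4.89052078 121.97992968]
spare [   1.08277296 -124.6909588 ]
stapler [501. 284.  40.]
tape [339. 263.  19.]
stamp [ 507. -278.   60.]
glue [ 409. -331.   75.]
mug [ 586. -440.   80.]
```

```bash
cat >> h.py <<'E'
from scipy.spatial.transform import Rotation as Ro
RX,RY,RA=619.0,-11.0,-0.0946
def r2w(x,y): c,s=np.cos(RA),np.sin(RA); return np.array([RX+c*x-s*y,RY+s*x+c*y])
def w2r(w): c,s=np.cos(RA),np.sin(RA); d=np.array(w[:2])-[RX,RY]; return np.array([c*d[0]+s*d[1],-s*d[0]+c*d[1]])
def inc(*tg):
    s=ctrl.sense(); q=s['ee_rot']; R=Ro.from_quat([q[1],q[2],q[3],q[0]])
    c,sn=np.cos(RA),np.sin(RA); G=Ro.from_matrix(np.array([[-c,-sn,0],[-sn,c,0],[0,0,-1]]).T if 0 else np.column_stack([[-c,-sn,0],[-sn,c,0],[0,0,-1]]))
    print('t',round(s['time_s'],2),'rack',w2r(s['eef_pos']).round(1),'z',s['eef_pos'][2].round(1),'F',np.round(s['force'],1),'w',round(s['grip_width'],2))
    for x,y,z in tg: print((R.inv().apply(np.r_[r2w(x,y),z]-s['eef_pos'])/10).round(2),(R.inv()*G).as_rotvec(degrees=True).round(1))
E
python3 -c "
from h import *
inc((43,170,190))"
```

```text
t 0.1 rack [-530.5  470. ] z 195.5 F [-0.4  0.5  0.6] w 0.99
[-61.52 -20.1    0.56] [-0.1 -0.  -9.5]
```

step_arm --increments '[[[-7.7,-2.5,0.1],[0,0,-1.2],0],[[-15.4,-5,0.2],[0,0,-2.4],0],[[-23.1,-7.5,0.3],[0,0,-3.6],0],[[-30.8,-10,0.3],[0,0,-4.8],0],[[-38.5,-12.5,0.4],[0,0,-6],0],[[-46.2,-15,0.5],[0,0,-7.2],0],[[-54,-17.6,0.5],[0,0,-8.4],0],[[-61.5,-20.1,0.6],[0,0,-9.5],0]]' --squeeze 30

```text
time_s: 1.1
eef_pos: [556.2, 233.6, 190.9]
ee_rot: [-0.0, 0.047, 0.999, -0.0]
force: [0.4, 0.7, -0.1]
grip_width: -0.002
grip_force: 0.0
```

```bash
python3 -c "
from h import *
inc((43,170,190),(43,168,92))"
```

```text
t 1.1 rack [-85.7 237.6] z 190.9 F [ 0.4  0.7 -0.1] w -0.0
[-12.87  -6.76   0.09] [-0. -0.  0.]
[-12.87  -6.96   9.89] [-0. -0.  0.]
```

step_arm --increments '[[[-4.5,-2.4,0.1],[0,0,0],0],[[-9,-4.7,0.1],[0,0,0],0],[[-12.9,-6.8,0.1],[0,0,0],0],[[-12.9,-6.8,0.1],[0,0,0],0],[[-12.9,-6.8,0.1],[0,0,0],0]]'

```text
time_s: 1.72
eef_pos: [676.2, 155.5, 189.8]
ee_rot: [-0.001, 0.047, 0.999, 0.0]
force: [0.0, 0.2, 0.2]
grip_width: 0.002
grip_force: 0.0
```

```bash
python3 -c "
from h import *
inc((43,170,190),(43,168,92))
c=snap('wrist','w1'); inc()
cv2.imwrite('pics/w1b.png',cv2.resize(cv2.imread('pics/w1.png'),(800,600)))
for y in(125,75,25): print(proj(c,[*r2w(43,y),98]))
print(proj(c,[*r2w(-88,21),56]))"
```

```text
t 1.73 rack [ 41.2 171.2] z 189.8 F [0.  0.2 0.2] w 0.0
[-0.18 -0.12 -0.02] [ 0.  -0.1 -0. ]
[-0.19 -0.32  9.78] [ 0.  -0.1 -0. ]
t 1.77 rack [ 41.  171.5] z 190.3 F [-0.3  0.   0.4] w -0.0
[210.432435023677, 185.24558916917954]
[160.60534880972358, 185.32727302045953]
[110.77907905962206, 185.4089555332725]
[105.26920237461627, 47.10313697696009]
```

View pics/w1b.png

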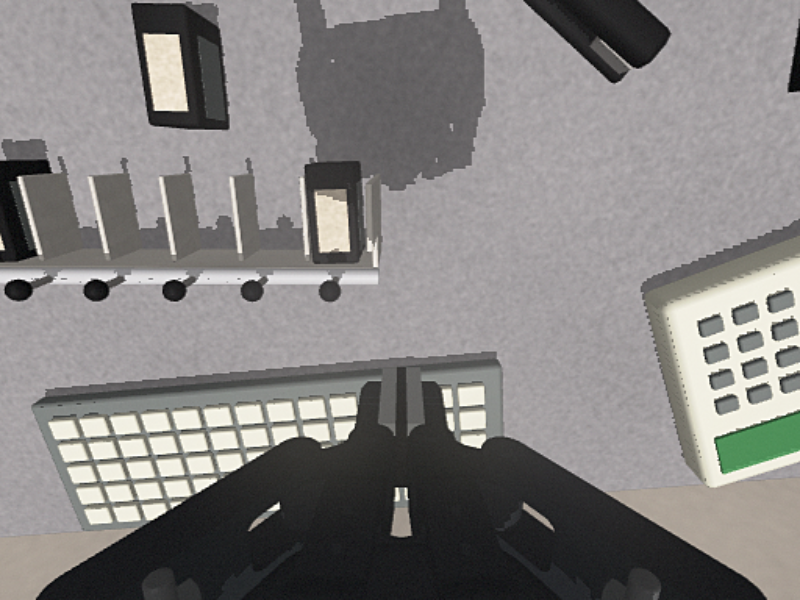

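The ball of peg 1 is at (330,290), where the model predicts it, and the label centre at (167,72) puts the cartridge at about y=22 in the rack frame. Next I'll go down beside peg 1.

step_arm --increments '[[[-0.2,-0.3,4.5],[0,0,0],0],[[-0.2,-0.3,9],[0,0,0],0],[[-0.2,-0.3,9.8],[0,0,0],0],[[-0.2,-0.3,9.8],[0,0,0],0],[[-0.2,-0.3,9.8],[0,0,0],0]]'

```text
time_s: 2.4
eef_pos: [679.3, 152.3, 94.8]
ee_rot: [0.002, 0.047, 0.999, 0.0]
force: [0.6, 0.7, -0.6]
grip_width: 0.002
grip_force: 0.0
```

```bash
python3 -c "
from h import *
inc((43,168,92),(43,20,92))"
```

```text
t 2.4 rack [ 44.6 168.2] z 94.8 F [ 0.6  0.7 -0.6] w 0.0
[ 0.17 -0.02  0.28] [ 0.   0.2 -0. ]
[  0.16 -14.82   0.27] [ 0.   0.2 -0. ]
```

step_arm --increments '[[[0.1,-1.8,0.3],[0,0,0],0],[[0.1,-3.7,0.3],[0,0,0],0],[[0.1,-5.5,0.3],[0,0,0],0],[[0.1,-7.4,0.3],[0,0,0],0],[[0.1,-9.2,0.3],[0,0,0],0],[[0.1,-11.1,0.3],[0,0,0],0],[[0.1,-12.9,0.3],[0,0,0],0],[[0.1,-13.9,0.3],[0,0,0],0]]'

```text
time_s: 3.4
eef_pos: [664.1, 12.3, 89.2]
ee_rot: [-0.0, 0.048, 0.999, -0.0]
force: [-0.2, -0.3, -1.0]
grip_width: -0.001
grip_force: 0.0
```

```bash
python3 -c "
from h import *
inc((43,20,92))
c=snap('side','s2');a=c['img'][135:255,225:325,::-1]; cv2.imwrite('pics/s2z.png',cv2.resize(a,None,fx=5,fy=5,interpolation=cv2.INTER_CUBIC))"
```

```text
t 3.4 rack [42.7 27.5] z 89.2 F [-0.2 -0.3 -1. ] w -0.0
[-0.03 -0.75 -0.28] [-0.  -0.  -0.1]
```

View pics/s2z.png

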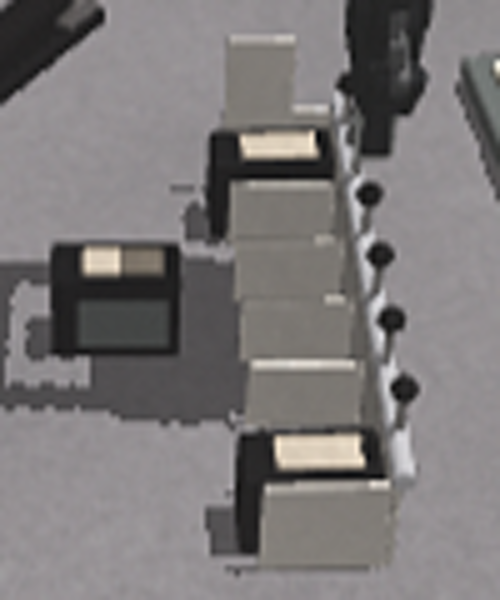

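```bash
python3 -c "
from h import *
c=load('s2'); s=ctrl.sense(); f=lambda p:((np.array(proj(c,p))-[225,135]+.5)*5-.5).round()
print(s['time_s'],s['eef_pos'],f(s['eef_pos']))
for y in(27,40,50,60,70): print(y,f([*r2w(43,y),90]))
print('b2,b3',f([*r2w(43,75),98]),f([*r2w(43,25),98]))
w=snap('wrist','w2'); cv2.imwrite('pics/w2b.png',cv2.resize(w['img'][:,:,::-1],(800,600)))
g=lambda p:(np.array(proj(w,p))*800/512).round()
for y in(125,75,25,-25): print(y,g([*r2w(43,y),98]))
print(g(s['eef_pos']))"
```

```text
3.45 [664.15255074  11.56394387  89.2085502 ] [366. 204.]
27 [366. 203.]
40 [363. 188.]
50 [361. 176.]
60 [359. 165.]
70 [357. 154.]
b2,b3 [357. 137.] [368. 194.]
125 [632. 356.]
75 [515. 357.]
25 [397. 357.]
-25 [279. 357.]
[401. 348.]
```

View pics/w2b.png

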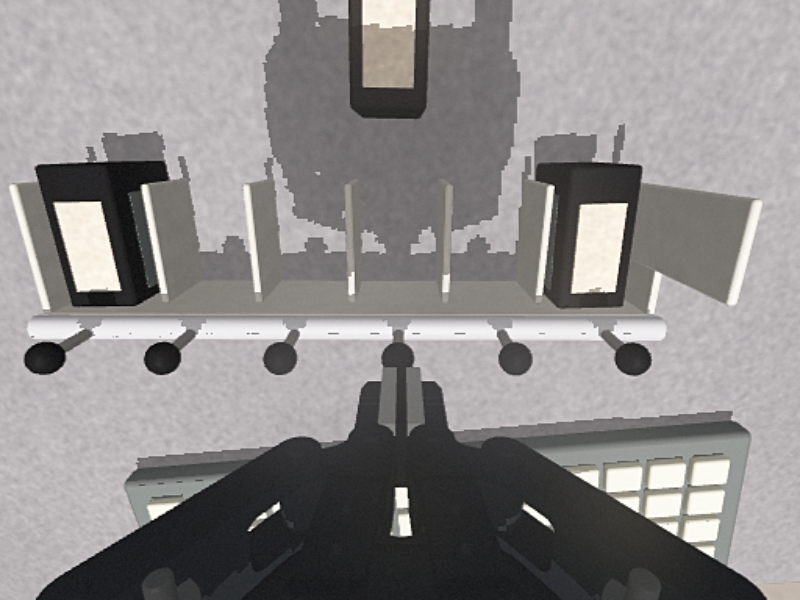

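```bash
python3 -c "
from h import *
from scipy.optimize import least_squares
c=load('s2');w=load('w2'); s=ctrl.sense(); p=s['eef_pos']
E=w['extrinsics'];print('cam',E[:3,3].round(),E[:3,2].round(2))
for us in ((377,155),(384,150),(368,155)):
  a=(np.array(us)+.5)/5-.5+[225,135]
  for b in ((401,368),(401,382)):
    b=np.array(b)*.64
    r=least_squares(lambda q:np.r_[np.array(proj(c,q))-a,np.array(proj(w,q))-b],p)
    print(us,b,'rack',w2r(r.x).round(1),'z',r.x[2].round(1),'res',r.fun.round(1),'d',(r.x-p).round(1))
"
```

```text
cam [581.  20. 267.] [ 0.32 -0.03 -0.95]
(377, 155) [256.64 235.52] rack [38.7 26.9] z 117.1 res [-3.   1.7  0.2  0.7] d [-4.2 -0.5 27.9]
(377, 155) [256.64 244.48] rack [42.7 26.8] z 120.1 res [-1.3  0.8  0.1  0.3] d [-0.1 -0.9 30.8]
(384, 150) [256.64 235.52] rack [38.6 26.9] z 117.7 res [-4.4  2.5  0.2  1.1] d [-4.3 -0.4 28.5]
(384, 150) [256.64 244.48] rack [42.7 26.9] z 120.5 res [-2.7  1.7  0.2  0.7] d [-0.1 -0.9 31.2]
(368, 155) [256.64 235.52] rack [37.1 26.8] z 119.7 res [-1.7  1.   0.1  0.4] d [-5.8 -0.4 30.4]
(368, 155) [256.64 244.48] rack [41.  26.8] z 122.7 res [-0.1  0.1  0.   0. ] d [-1.8 -0.8 33.4]
```

The ball of peg 3 stands upright at (397,357), and the fingertip really ends about 29 mm above the reported TCP, at z≈118. The sweep therefore passed over the pegs without touching them. I'll go back beyond peg 1 and lower by the measured offset.

step_arm --increments '[[[0,4.5,0],[0,0,0],0],[[0,9,0],[0,0,0],0],[[0,13.5,0],[0,0,0],0],[[0,14.3,0],[0,0,0],0],[[0,14.3,0.5],[0,0,0],0],[[0,14.3,1.5],[0,0,0],0],[[0,14.3,1.5],[0,0,0],0],[[0,14.3,1.5],[0,0,0],0]]'

```text
time_s: 4.5
eef_pos: [677.9, 155.3, 74.3]
ee_rot: [0.0, 0.048, 0.999, -0.0]
force: [0.1, 0.6, 0.7]
grip_width: 0.004
grip_force: 0.0
```

```bash
python3 -c "
from h import *
inc((43,168,64))
c=snap('side','s3');w=snap('wrist','w3'); p=ctrl.sense()['eef_pos']
f=lambda p:((np.array(proj(c,p))-[230,115]+.5)*5-.5).round()
print('expected tip at TCP',f(p),'at +29',f(p+[0,0,29]), 'wrist +29',np.array(proj(w,p+[0,0,29]))/.64)
a=c['img'][115:215,230:330,::-1]; a=cv2.resize(a,None,fx=5,fy=5,interpolation=cv2.INTER_CUBIC)
s=cv2.imread('pics/side0.png')[0:100,60:160]; s=cv2.resize(s,None,fx=3,fy=3,interpolation=cv2.INTER_CUBIC); o=np.zeros((500,800,3),np.uint8); o[:,:500]=a; o[:300,500:]=s
cv2.imwrite('pics/s3z.png',o)
t=load('side0'); P=np.array([135.3,507,195.5]); print('start tip at TCP',(np.array(proj(t,P))-[60,0])*3+[500,0],'+29',(np.array(proj(t,P+[0,0,29]))-[60,0])*3+[500,0])
"
```

```text
t 4.5 rack [ 43.  171.1] z 74.3 F [0.1 0.6 0.7] w 0.0
[-0.   -0.31  1.03] [-0.   0.  -0.1]
expected tip at TCP [311. 169.] at +29 [315. 128.] wrist +29 [401.38682476 380.44786394]
start tip at TCP [646.28230656 197.06196844] +29 [640.9695568  171.64885179]
```

View pics/s3z.png

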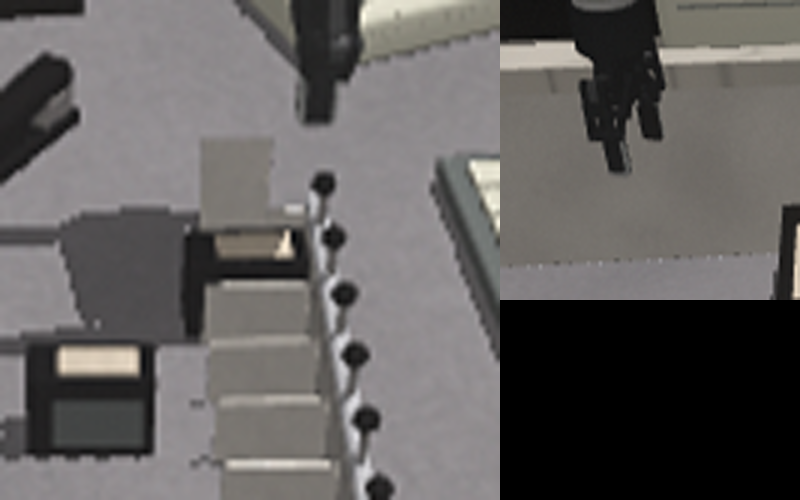

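The fingertip ends at (316,124), matching a true tip about 30 mm above the reported TCP. I'll lower the reported z to about 61.

step_arm --increments '[[[0,-0.2,0.7],[0,0,0],0],[[0,-0.2,1.35],[0,0,0],0],[[0,-0.2,1.35],[0,0,0],0],[[0,-0.2,1.35],[0,0,0],0]]'

```text
time_s: 5.1
eef_pos: [677.7, 154.0, 60.8]
ee_rot: [0.0, 0.047, 0.999, 0.0]
force: [-0.3, -0.3, -0.1]
grip_width: -0.001
grip_force: 0.0
```

step_arm --increments '[[[0,-1,0],[0,0,0],0],[[0,-2,0],[0,0,0],0],[[0,-3,0],[0,0,0],0],[[0,-4,0],[0,0,0],0],[[0,-4.5,0],[0,0,0],0],[[0,-5,0],[0,0,0],0]]'

```text
time_s: 5.85
eef_pos: [672.8, 104.0, 60.7]
ee_rot: [-0.0, 0.047, 0.999, 0.0]
force: [0.2, 0.9, 0.6]
grip_width: -0.002
grip_force: 0.3
```

```bash
python3 -c "
from h import *
inc((43,118,61))
w=snap('wrist','w4'); s=snap('side','s4')
o=np.zeros((500,800,3),np.uint8); o[:375,:300]=cv2.resize(w['img'][180:280,220:300,::-1],(300,375)); o[:,300:]=cv2.resize(s['img'][115:215,230:330,::-1],(500,500),interpolation=cv2.INTER_CUBIC)
cv2.imwrite('pics/m4.png',o)"
```

```text
t 5.85 rack [ 42.7 119.6] z 60.7 F [0.2 0.9 0.6] w -0.0
[-0.03 -0.16 -0.03] [ 0. -0. -0.]
```

View pics/m4.png

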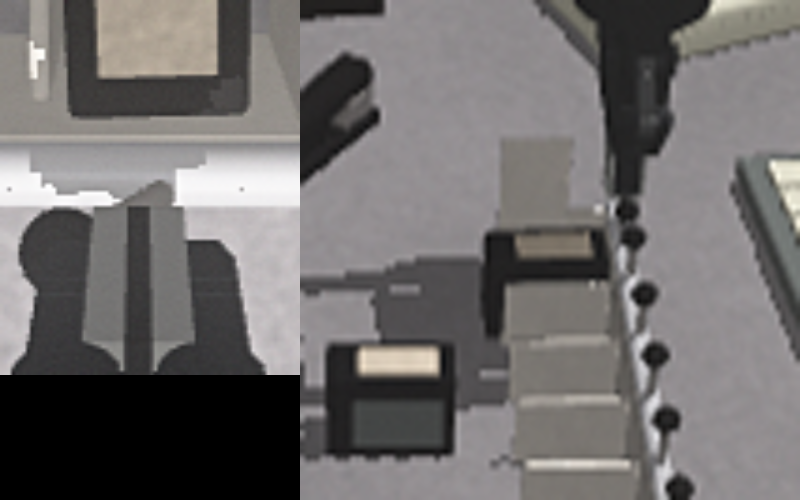

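Peg 1 is leaning towards -y, its ball at (627,210) in the side crop and ahead of the finger. I'll continue over pegs 2 and 3.

step_arm --increments '[[[0,-1.3,0],[0,0,0],0],[[0,-2.6,0],[0,0,0],0],[[0,-3.9,0],[0,0,0],0],[[0,-5.2,0],[0,0,0],0],[[0,-6.5,0],[0,0,0],0],[[0,-7.8,0],[0,0,0],0],[[0,-9,0],[0,0,0],0],[[0,-9.7,0],[0,0,0],0]]'

```text
time_s: 6.95
eef_pos: [663.5, 6.9, 60.6]
ee_rot: [-0.0, 0.048, 0.999, 0.0]
force: [1.3, 0.8, -0.8]
grip_width: 0.0
grip_force: 0.4
```

```bash
python3 -c "
from h import *
inc((43,22,61))
w=snap('wrist','w5'); s=snap('side','s5')
o=np.zeros((500,800,3),np.uint8); o[:375,:300]=cv2.resize(w['img'][180:280,220:300,::-1],(300,375)); o[:,300:]=cv2.resize(s['img'][115:215,230:330,::-1],(500,500),interpolation=cv2.INTER_CUBIC)
cv2.imwrite('pics/m5.png',o)
inc((43,22,61))"
```

```text
t 6.95 rack [42.6 22. ] z 60.6 F [ 1.3  0.8 -0.8] w 0.0
[-0.04 -0.   -0.04] [ 0.  -0.  -0.1]
t 7.05 rack [42.7 22.1] z 60.7 F [ 1.1  0.2 -0.4] w -0.0
[-0.03 -0.01 -0.03] [-0.  -0.  -0.1]
```

View pics/m5.png

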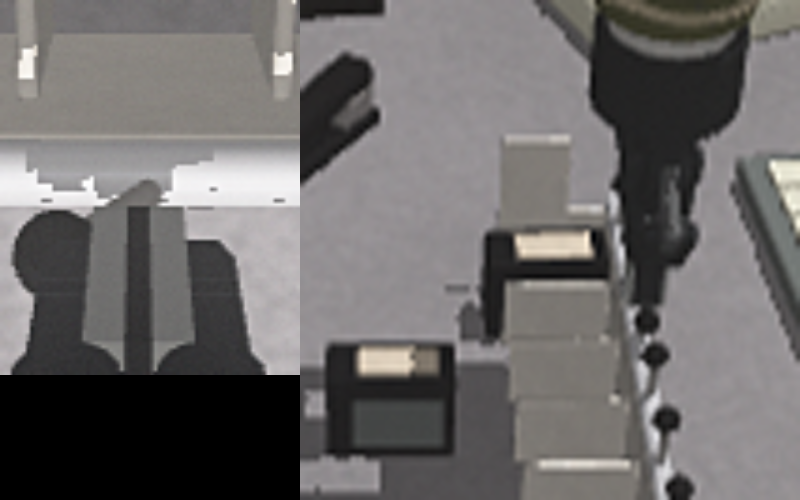

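Peg 3 is tipped, with its ball at (647,320), and peg 4 stands upright. I'll lift clear. All ten pictures are used, so I'll measure numerically from here on.

step_arm --increments '[[[0,0,-4],[0,0,0],0],[[0,0,-6],[0,0,0],0],[[6,0,-7],[0,0,0],0],[[12,0,-7],[0,0,0],0],[[18,0,-7],[0,0,0],0],[[21.5,0,-7],[0,0,0],0],[[21.5,0,-7],[0,0,0],0],[[21.5,0,-7],[0,0,0],0]]'

```text
time_s: 8.05
eef_pos: [450.5, 28.0, 131.1]
ee_rot: [0.001, 0.047, 0.999, -0.0]
force: [1.2, 0.1, 0.5]
grip_width: -0.002
grip_force: 0.0
```

```bash
cat >> h.py <<'E'
def labels(c,z=56):
    # bright beige label blobs -> rack-frame centre, long-axis yaw
    i=c['img'].astype(int); m=((i[:,:,0]>95)&(i[:,:,0]-i[:,:,2]>22)).astype(np.uint8)
    n,l,st,ce=cv2.connectedComponentsWithStats(m)
    for k in range(1,n):
        if st[k,4]<25: continue
        q=cv2.boxPoints(cv2.minAreaRect(np.column_stack(np.nonzero(l==k))[:,::-1].astype(np.float32)))
        W=np.array([w2r(ray(c,*p,z)) for p in q]); e=W[1]-W[0],W[2]-W[1]; L=max(e,key=np.linalg.norm); a=np.arctan2(L[1],L[0]); a=(a+np.pi/2)%np.pi-np.pi/2
        C=w2r(ray(c,*ce[k],z))
        if abs(C[1])<250 and -250<C[0]<100: print('  lab',C.round(1),'size',np.round([np.linalg.norm(v) for v in e],1),'yaw',round(float(a),3),'px',ce[k].round(1),st[k,4])
E
python3 -c "
from h import *
inc((-170,23,60))
for n in('top','side','wrist'):
  print(n); c=snap(n,n+'6'); labels(c)
print('before');labels(load('top0'));labels(load('side0'))"
```

```text
t 8.05 rack [-171.5   22.9] z 131.1 F [1.2 0.1 0.5] w -0.0
[-0.14  0.01  7.11] [-0.   0.1 -0. ]
top
  lab [  4.3 122.8] size [22.5 43.2] yaw 0.106 px [196.8 152.6] 125
  lab [   3.2 -125.5] size [22.5 43. ] yaw 0.073 px [285.  160.5] 127
side
  lab [  4.9 121.6] size [42.3 23.1] yaw 0.128 px [280.  163.8] 71
  lab [-87.2  20.2] size [41.1 16.7] yaw -0.02 px [249.5 187. ] 80
  lab [   4.3 -126. ] size [42.6 20.8] yaw -0.023 px [288.3 225. ] 119
wrist
  lab [-105.6 -230.4] size [36.1 21.9] yaw -0.288 px [  8.2 250.4] 426
  lab [ -2. 122.] size [ 4.6 30.6] yaw 0.855 px [343.8 329.9] 76
before
  lab [  4.2 122.8] size [22.5 43.2] yaw 0.106 px [196.8 152.6] 127
  lab [   3.2 -125.5] size [22.5 43. ] yaw 0.073 px [285.  160.4] 128
  lab [-89.4  21.7] size [43.9 22.1] yaw -0.012 px [229.5 188.5] 128
  lab [  4.7 121.4] size [42.  22.3] yaw 0.097 px [280.  163.8] 70
  lab [-87.2  20.2] size [41.1 16.7] yaw -0.02 px [249.5 187. ] 80
  lab [   4.2 -125.9] size [42.6 20.8] yaw -0.023 px [288.2 225. ] 118
```

step_arm --increments '[[[0,-0.2,5],[0,-4,0],0],[[0,-0.2,9],[0,-8,0],0],[[0,-0.2,11],[0,-8,0],0],[[0,-0.2,12.5],[0,-8,0],0],[[0,-0.2,13.6],[0,-8,0],0],[[0,-0.2,13.6],[0,-8,0],0],[[0,-0.2,13.6],[0,-8,0],0]]'

```text
time_s: 9.07
eef_pos: [449.9, 26.0, -4.9]
ee_rot: [0.07, 0.047, 0.996, -0.003]
force: [-0.4, -0.1, -0.5]
grip_width: -0.001
grip_force: 0.0
```

```bash
python3 -c "
from h import *
inc((-130,21,-5))
for n in('top','side','wrist'):
  print(n); c=snap(n,n+'7'); labels(c)
s=ctrl.sense();p=s['eef_pos'];c=load('side7');a=load('side6')
# dark finger column profile near expected tip in side view
for dz in(0,30): print(dz,np.round(proj(c,p+[0,0,dz])))
u,v=np.round(proj(c,p+[0,0,30])).astype(int); print(c['img'][v-14:v+20,u-8:u+9].mean(2).astype(int))
"
```

```text
t 9.07 rack [-171.9   20.9] z -4.9 F [-0.4 -0.1 -0.5] w -0.0
[-4.14  0.01  0.6 ] [-0.  8. -0.]
top
  lab [  4.3 122.9] size [22.5 43.2] yaw 0.106 px [196.8 152.5] 126
  lab [   3.2 -125.6] size [22.5 43. ] yaw 0.073 px [285.1 160.4] 128
  lab [-89.4  21.7] size [43.9 22.1] yaw -0.012 px [229.5 188.5] 128
side
  lab [  4.9 121.6] size [42.3 23.1] yaw 0.128 px [280.  163.8] 71
  lab [-87.3  20.5] size [41.2 20.9] yaw -0.02 px [249.5 186.9] 82
  lab [   4.3 -126. ] size [42.6 20.8] yaw -0.023 px [288.3 225. ] 119
wrist
0 [219. 204.]
30 [219. 196.]
[[ 84  47  42  43  42  34  31  43 136 143 139 141 142 142 141 142 143]
 [ 88  46  42  42  38  34  31  41 112 143 140 140 142 141 140 140 140]
 [ 73  40  38  38  35  34  33  34  95 143 141 140 141 142 139 138 135]
 [ 53  38  32  33  34  35  33  34  89 145 141 141 142 141 141 139 138]
 [ 45  38  35  32  32  34  33  38  95 145 141 142 143 142 142 143 138]
 [ 36  35  31  33  33  32  33  41  87 142 139 137 137 141 140 140 137]
 [ 31  31  34  33  34  31  32  66  90 128 138 135 137 139 137 138 137]
 [ 54  49  32  34  34  33  33  78  97  93 142 139 13
[... 1165 characters left out ...]
121 119 119 140 135 135 133 136 133 132 134 137 136 135 134]
 [124 144 138 139 140 134 132 133 136 138 135 137 138 136 137 136 135]
 [107 138 135 136 135 133 130 131 138 138 135 137 136 134 135 135 135]
 [ 72 138 133 134 132 133 130 132 135 135 134 137 135 131 132 133 133]
 [ 71 139 134 132 131 132 132 135 132 130 134 136 135 131 130 132 132]
 [117 136 135 133 132 133 133 136 132 130 132 135 136 132 128 129 132]
 [137 135 135 134 133 133 133 133 132 133 135 136 135 135 133 132 130]
 [137 136 134 133 133 133 132 131 133 135 138 135 133 134 134 135 133]
 [136 134 132 132 132 132 135 134 135 139 136 135 134 134 134 136 138]
 [136 133 132 133 132 131 132 134 136 134 131 132 133 135 135 137 140]]
```

step_arm --increments '[[[-1.5,0,0.21],[0,0,0],0],[[-3,0,0.42],[0,0,0],0],[[-3.8,0,0.53],[0,0,0],0],[[-4.4,0.05,0.61],[0,0,0],0],[[-4.9,0.15,0.68],[0,0,0],0],[[-5.4,0.25,0.75],[0,0,0],0],[[-5.9,0.35,0.82],[0,0,0],0],[[-5.9,0.35,0.82],[0,0,0],0]]'

```text
time_s: 10.22
eef_pos: [509.5, 23.9, -5.1]
ee_rot: [0.07, 0.047, 0.996, -0.003]
force: [0.6, 0.1, -0.7]
grip_width: -0.001
grip_force: 0.0
```

```bash
python3 -c "
from h import *
inc((-80,25,-5))
for n in('top','side'):
  print(n); c=snap(n,n+'8'); labels(c)
"
```

```text
t 10.22 rack [-112.3   24.4] z -5.1 F [ 0.6  0.1 -0.7] w -0.0
[-3.2   0.06  0.44] [-0.  8. -0.]
top
  lab [  4.2 122.8] size [22.5 43.2] yaw 0.106 px [196.8 152.6] 127
  lab [   3.2 -125.5] size [22.5 43. ] yaw 0.073 px [285.  160.4] 128
  lab [-229.7   81.4] size [377.8 188.2] yaw -0.247 px [202.7 237.4] 6867
side
  lab [  4.8 121.8] size [41.  23.8] yaw -0.018 px [280.  163.7] 72
  lab [-67.6  24.7] size [41.3 21. ] yaw -0.02 px [256.6 185.8] 83
  lab [   4.5 -126.1] size [42.6 20.8] yaw -0.023 px [288.4 225. ] 120
```

step_arm --increments '[[[-0.8,0,0.11],[0,0,0],0],[[-1.6,0,0.22],[0,0,0],0],[[-2.4,0,0.33],[0,0,0],0],[[-3.2,0,0.44],[0,0,0],0],[[-4,0,0.55],[0,0,0],0],[[-4.8,0,0.66],[0,0,0],0],[[-5.6,0,0.78],[0,0,0],0],[[-5.6,0,0.78],[0,0,0],0]]'

```text
time_s: 11.32
eef_pos: [566.0, 18.4, -5.0]
ee_rot: [0.07, 0.047, 0.996, -0.003]
force: [-0.3, 0.3, -0.0]
grip_width: -0.003
grip_force: 0.0
```

```bash
python3 -c "
from h import *
inc((-40,25,-5))
for n in('side',):
  print(n); c=snap(n,n+'9'); labels(c)
"
```

```text
t 11.32 rack [-55.5  24.3] z -5.0 F [-0.3  0.3 -0. ] w -0.0
[-1.54  0.07  0.21] [-0.  8. -0.]
side
  lab [  5.5 121.2] size [23.7 44. ] yaw -0.018 px [280.3 163.8] 74
  lab [-10.5  25.4] size [41.4 21.1] yaw -0.02 px [277.4 185.4] 92
  lab [   4.3 -126.1] size [42.6 20.8] yaw -0.023 px [288.3 225. ] 121
```

step_arm --increments '[[[-0.5,0,0.07],[0,0,0],0],[[-0.9,0,0.12],[0,0,0],0],[[-1.2,0,0.17],[0,0,0],0],[[-1.4,0,0.19],[0,0,0],0],[[-1.5,0,0.21],[0,0,0],0],[[-1.5,0,0.21],[0,0,0],0]]'

```text
time_s: 12.12
eef_pos: [580.5, 17.1, -5.1]
ee_rot: [0.07, 0.047, 0.996, -0.003]
force: [0.3, 0.1, -0.1]
grip_width: 0.004
grip_force: 0.0
```

```bash
python3 -c "
from h import *
inc((-38,25,-5))
c=snap('side','side10'); labels(c)
"
```

```text
t 12.12 rack [-40.9  24.3] z -5.1 F [ 0.3  0.1 -0.1] w 0.0
[-0.29  0.07  0.04] [-0.  8. -0.]
  lab [  5.2 121.5] size [23.7 44. ] yaw -0.018 px [280.2 163.8] 74
  lab [ 3.1 25.4] size [41.4 21.1] yaw -0.02 px [282.4 185.3] 90
  lab [   4.3 -126.1] size [42.6 20.8] yaw -0.023 px [288.3 225. ] 121
```

Within 1–2 mm of home; I'll push gently until contact shows.

step_arm --increments '[[[-0.1,0,0.01],[0,0,0],0],[[-0.2,0,0.03],[0,0,0],0],[[-0.3,0,0.04],[0,0,0],0],[[-0.3,0,0.04],[0,0,0],0]]'

```text
time_s: 12.68
eef_pos: [583.5, 16.8, -5.1]
ee_rot: [0.07, 0.047, 0.996, -0.003]
force: [-0.4, 0.6, 0.1]
grip_width: 0.0
grip_force: 0.4
```

```bash
python3 -c "
from h import *
inc((-38,25,-5))
c=snap('side','side11'); labels(c)
"
```

```text
t 12.68 rack [-37.9  24.3] z -5.1 F [-0.4  0.6  0.1] w 0.0
[ 0.    0.07 -0.01] [-0.  8. -0.]
  lab [  5.5 121.9] size [23.7 44. ] yaw -0.018 px [280.2 163.7] 76
  lab [ 5.4 25.4] size [41.4 21.1] yaw -0.02 px [283.2 185.3] 88
  lab [   4.3 -126.1] size [42.6 20.8] yaw -0.023 px [288.3 225. ] 121
```

step_arm --increments '[[[-0.1,0,0.01],[0,0,0],0],[[-0.2,0,0.03],[0,0,0],0],[[-0.2,0,0.03],[0,0,0],0]]'

```text
time_s: 13.1
eef_pos: [583.7, 16.9, -5.3]
ee_rot: [0.067, 0.047, 0.997, -0.003]
force: [-11.3, 0.0, 8.3]
grip_width: -0.002
grip_force: 5.8
```

```bash
python3 -c "
from h import *
inc((-38,25,-5))
c=snap('side','side12'); labels(c)
"
```

```text
t 13.1 rack [-37.8  24.4] z -5.3 F [-11.3   0.    8.3] w -0.0
[ 0.02  0.06 -0.03] [0.  7.7 0. ]
  lab [  5.3 121.5] size [23.7 44. ] yaw -0.018 px [280.2 163.8] 74
  lab [ 5.4 25.4] size [41.4 21.1] yaw -0.02 px [283.2 185.3] 88
  lab [   4.5 -126.1] size [42.6 20.8] yaw -0.023 px [288.4 225. ] 120
```

The cartridge is home: it doesn't move any further and the push force is 11 N. I'll back straight off, then lift.

step_arm --increments '[[[0.4,0,-0.05],[0,0,0],0],[[2,0,-0.28],[0,0,0],0],[[5,0,-0.7],[0,0,0],0],[[9,0,-1.26],[0,0,0],0],[[12,0,-3.5],[0,0,0],0],[[13,0,-8],[0,0,0],0],[[14,0,-13],[0,0,0],0],[[14,0,-14],[0,0,0],0]]'

```text
time_s: 14.15
eef_pos: [429.0, 31.5, 116.9]
ee_rot: [0.073, 0.047, 0.996, -0.004]
force: [-0.8, -0.1, -0.4]
grip_width: -0.001
grip_force: 0.0
```

step_arm --increments '[[[4,0,0],[0,0,0],0],[[8,0,0],[0,0,0],0],[[8,0,0],[0,0,0],0],[[8,0,0],[0,0,0],0]]'

```text
time_s: 14.65
eef_pos: [350.1, 38.9, 103.0]
ee_rot: [0.07, 0.047, 0.996, -0.003]
force: [-0.3, -0.3, 0.1]
grip_width: 0.0
grip_force: 0.0
```

```bash
python3 -c "
from h import *
inc()
for n in('side','top'):
  c=snap(n,n+'13'); print(n); labels(c)
  o=load(n+'0')
  for y in(125,75,25,-25,-75,-125):
    u,v=np.round(proj(c,[*r2w(43,y),98])).astype(int); print(y,'ball dark now/before',int(c['img'][v-1:v+2,u-1:u+2].mean()),int(o['img'][v-1:v+2,u-1:u+2].mean()))
"
```

```text
t 14.65 rack [-272.4   24.3] z 103.0 F [-0.3 -0.3  0.1] w 0.0
side
  lab [  4.7 121.6] size [41.  23.8] yaw -0.018 px [280.  163.8] 71
  lab [ 5.4 25.5] size [41.4 21.1] yaw -0.02 px [283.2 185.3] 87
  lab [   4.3 -126. ] size [42.6 20.8] yaw -0.023 px [288.3 225. ] 119
125 ball dark now/before 35 33
75 ball dark now/before 31 29
25 ball dark now/before 36 34
-25 ball dark now/before 36 34
-75 ball dark now/before 35 33
-125 ball dark now/before 35 33
top
  lab [  4.1 122.9] size [22.5 43.2] yaw 0.106 px [196.8 152.6] 123
  lab [ 4.4 26. ] size [22.5 43.1] yaw 0.094 px [231.2 155.4] 125
  lab [   3.2 -125.5] size [22.5 43. ] yaw 0.073 px [285.  160.4] 127
125 ball dark now/before 22 22
75 ball dark now/before 32 32
25 ball dark now/before 23 23
-25 ball dark now/before 32 32
-75 ball dark now/before 27 27
-125 ball dark now/before 23 23
```

```bash
python3 -c "
from rig import ctrl
print(ctrl.finish_job())"
```

```text
the job is handed in; nothing more can be done
None
```

The job is handed in: the pegs of gaps 1–3 were swept in order (1 and 3 seen tipped; 2 was passed at the same height but not checked by camera), the cartridge is fully home in the third gap, all pegs are upright again, the spares are unmoved, and the arm is clear.

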